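# Shut the rack gate and prop the key board against it

### The arm

A 6-joint arm with a two-finger parallel gripper is mounted at the origin on the work surface. World frame = base frame: x ahead of the robot, y to its left, z up, the work surface at z = 0. Lengths are in m, angles in rad, forces in N, time in s.
With the tool pointing down it reaches from about 0.375 to 0.9 m from the base axis. Payload 3.1 kg.
Tool frame: the origin (TCP) lies midway between the tips of the shut fingers; the grasp point (between the pads) lies 19 mm behind it (pinch_z is the distance from the TCP to the grasp point, in m); y points along the fingers, z is the direction in which the jaws open and shut, and the axes are right-handed (so a half turn about y gives the same grasp; the last joint's range is limited). The gripper opens to 87 mm and grips with 3 to 60 N. Pads are 19 mm wide; open, the fingers measure 117 mm over their backs; the gripper's body (75 mm by 190 mm) begins 51 mm behind the grasp point.
Start: joints at [-0.178, 0.527, 1.433, -0, 1.181, -0.178], TCP at [0.625, 0, 0.223] pointing down, gripper open.
Joint ranges: [-3.08, 3.08], [-0.75, 2.2], [0.22, 2.44], [-1.43, 4.57], [0, 2.65], [-2.85, 2.85]. Speed limits (rad/s): [2.79, 2.79, 3.14, 3.14, 3.14, 3.14].

### API

Orientations are given as a unit quaternion [x, y, z, w].
In Python, from rig import * gives the robot as it stands.
- The arm moves only by the tool drive_tool, never from a script. Its argument "plan" is a list of rows, each a list of 7 numbers: the shift along the tool's x, y, z in mm, then the turn, a rotation vector about the tool's x, y, z in degrees, then the finger opening in mm, from 0 to 87. A call has 1 to 10 rows; each row is the pose to reach, as a shift and turn from the pose commanded when the call began, along the tool's axes at that moment; what a row does not reach only later rows make up. A row lasts 1/10 s, in which the tool goes at most 50 mm and 8.59 degrees, less where a joint would pass 70% of its speed; a pose out of reach is approached as far as the arm can. A call with a gripper value outside its range is refused whole. The fingers move at their own pace and stop on an object; "newtons" is the grip in N (left out, the last holds). Time passes only in rows, so rows that repeat a pose let the fingers close. It gives the time, the measured TCP pose, the force and the opening at its end, in the units of the state.
- get_obs(): the state, without advancing time (a new reading comes with each control period).
- camera(name): name is "scene" or "side" or "wrist"; returns the picture (480x640x3 uint8, blue, green, red); there is no depth.
- get_calibration(name): a dict with "fx", "fy", "cx", "cy" (pixels), "origin" and "rotation" of the camera in the world; the wrist camera has in their place "tool_from_camera" (4x4, takes a point from camera to tool coordinates, whose origin is the TCP and whose axes are the tool frame's). Camera axes: x right, y down, z forward; pixel columns grow to the right and rows downward; lengths in m; the calibration is good to about 2 mm. A picture is of the moment at which its call begins: read the wrist's pose just before it. get_calibration takes no time and is no camera call.
- hand_in(): hands the job in, once; it reports no verdict.
Trained networks look in the newest picture that a camera, given by its name, has taken for a name from the list of things; names that differ only in an ending like _2 or _b are one class to them, and where a whole thing is asked for, a point or a joint stands for the part that bears it (a point fixed in the world has none). Each returns a list of dicts, best first, with "conf" (0 to 1); they miss things now and then, are a little off and sometimes report something else, mostly with a low value. They report only what shows in the picture. A call takes as long as a camera call. They do not tell look-alikes from the thing itself.
- spot_in(camera, target): "location" ([column, row] in pixels, amid what is visible of it).
- mark_of(camera, target): "location" ([column, row] in pixels: a listed point, or the origin of a listed thing).
The state is a dict: "time": time; "q": joint angles; "joint_velocities": joint speeds; "joint_torque": joint torques, N m; "position": TCP position; "tool_rot": TCP orientation; "ft_force": force on the tool from outside, world axes, zero at the start; "moment": the same for the moment, N m; "grip_width": finger opening in m.
Only numpy, scipy, OpenCV 4.12 (cv2) and the standard library are available. Lean on these libraries where they do the work, as an engineer would, in place of code of your own. Each camera call takes 0.05 s, during which the arm holds its last target. There are 200 camera calls.

### The job

Swing the small brass gate of the clarinet rack fully shut. Then lift the key board (the tall plywood panel with the nickel keys on it) out of its slotted holder and lean it against the middle of the shut gate, square to it and sloping back a little, foot on the bench in front of the gate and top edge up, with the keys facing out away from the rack, and let go. Leave the tin, the file and the small parts on the bench where they are.

Things in the scene. Friction and masses are not known exactly. Their poses are not given: they have to be found in the camera images.
- rack: Fixed mahogany rack of blackwood joints, 290 mm wide (y), 150 deep (x 0 to +150), contents up to 80 mm high, back panel 100. Front: brass fence 110 mm high in the plane x = 0, gate in its middle between two 12 mm posts (112 high) at y = +92 and -92. Origin: at bench level under the middle of the shut gate. x points into the rack, y along the fence, z up; open bench at negative x.
- gate (a joint): Gate angle, rad: 0 shut (in line with the fence, at a firm stop), growing to 1.2 as its free end swings out to the rack's -x. 160 mm wide, 110 high: 8 mm upright bars 32 mm apart, rails at heights 20 and 105 mm (top rail 10 mm thick). Hinge axis at rack x = 0, y = +80 mm; the shut free end is at y = -80. Light friction (0.03 N m): stays where left, a push under 1 N moves it.
- key_board: Flat plywood panel, 10 mm thick (x), 110 wide (y), 190 tall (z), about 170 g. Origin: centre of its foot; z points to its top edge. -x is the face with five flat nickel keys (4 mm proud, 56 to 150 mm above the foot; the top 40 mm are bare for gripping). Starts upright, a little loose, in the holder's front slot.
- key_board_top (a point): Centre of the key board's top edge, 190 mm above its origin along z.
- holder: Fixed beech block 70 mm deep (x -23 to +47), 150 wide (y), 60 high. Front slot (x = 0): 14 mm wide, floor 10 mm above the bench, 50 deep, holds the key board. Back slot (x = +25): a short fixed cork offcut standing 85 mm high. Origin: at bench level under the front slot's middle.
- tin: Green enamel tin, 64 mm across, 55 mm high, loose; origin under its centre.
- file: Tone-hole file lying on the bench, 230 mm long along its x, beech handle 22 mm thick; loose; origin on the bench under the ferrule.
- speaker_key: Small flat nickel speaker key, 80 mm long along its x, 6 mm high, loose; origin under its middle.
- grease_pot: Small white screw-top pot, 40 mm across, 30 mm high, loose; origin under its centre.
- barrel: Blackwood clarinet barrel standing on end, 33 mm across, 62 mm high, loose; origin under its centre.
Not all that is in view belongs to the job. Of the things shaped like the key_board, the plywood one is meant.

How it is judged:
On the way, in this order (a step that is already met when the one before it is completed fails the run):
1. the gate is swung fully shut (value of joint gate below 0.05 rad), for 0.2 s.
2. the key board is lifted clear out of the holder (z of key_board in the frame of holder above 0.06 m), for 0.1 s.
At the end, for the whole second after the job is handed in: The gate is shut (within 0.05 rad) and the key board rests at standstill with its foot on the bench in front of the gate and its back against it: top edge up, sloping back 7 to 35 degrees, keys facing out, foot and top within 35 mm of the gate's middle, and square to the gate within 0.2 rad (value of joint gate below 0.05 rad and height (world z) of key_board below 0.01 m and angle between key_board's own z axis and vertical between 0.12 and 0.62 rad and angle between key_board's own x axis and vertical above 1.68 rad and x of key_board in the frame of rack below -0.015 m and y of key_board in the frame of rack between -0.035 and 0.035 m and y of key_board_top in the frame of rack between -0.035 and 0.035 m and angle between the y axis of key_board and the y axis of rack, either way round below 0.2 rad and contact force between key_board and rack above 0.05 N and linear speed of key_board below 0.02 m/s); the robot touches nothing.
It fails at once if the tin is shifted more than 30 mm (distance of tin from where it was at the start of the episode above 0.03 m).
It fails at once if the file is shifted more than 30 mm (distance of file from where it was at the start of the episode above 0.03 m).
It fails at once if the speaker key is shifted more than 30 mm (distance of speaker_key from where it was at the start of the episode above 0.03 m).
It fails at once if the grease pot is shifted more than 30 mm (distance of grease_pot from where it was at the start of the episode above 0.03 m).
It fails at once if the barrel is shifted more than 30 mm or knocked over (distance of barrel from where it was at the start of the episode above 0.03 m or angle between barrel's own z axis and vertical above 0.5 rad).
It also fails if it takes over 61 s, if anything falls off the work surface, if the arm or the gripper's body presses on something with over 40 N, if the wrist force passes 120 N, or if a joint passes its speed limit or range.

## Working session

There is one attempt and no reset: what is moved stays moved. The work goes in short steps, Python scripts to look and compute and a tool call to move; the robot and the scene stay as the last step left them, time stands still between calls to the robot, and variables do not carry over. Pictures are saved under pics/ and viewed, about 8 in all and at most 12, crops included, and the job is handed in when it is done.

Besides the shell and the picture viewer there is one more tool, called after "Emit:" in YAML: its name, and indented under it one key for each argument. drive_tool: Moves the arm, as the interface text tells. Its arguments: {"type":"object","properties":{"plan":{"type":"array","items":{"type":"array","items":{"type":"number"}}},"newtons":{"type":"number"}},"required":["plan"]}

```bash
mkdir -p pics; ls; python3 - <<'E'
from rig import *
import cv2
for n in ("scene","side"):
    im=camera(n); cv2.imwrite(f"pics/{n}0.png",im)
    c=get_calibration(n); print(n,c)
    for t in ("rack","gate","key_board","key_board_top","holder","tin","file","speaker_key","grease_pot","barrel"):
        print(t,[(([round(v) for v in d["location"]]),round(d["conf"],2)) for d in mark_of(n,t)][:4])
o=get_obs();print(o)
print(get_calibration("wrist"))
E
```

```text
pics
scene {'fx': 460.474671749211, 'fy': 460.474671749211, 'cx': 323.1331918874383, 'cy': 237.94962912528584, 'origin': array([ 1.33918248, -0.0407156 ,  0.72349124]), 'rotation': array([ 0.63957324,  0.63497663, -0.3004367 , -0.31223154])}
rack [([434, 284], 0.85)]Traceback (most recent call last):
  File "<stdin>", line 7, in <module>
ValueError: it knows: barrel, file, grease_pot, holder, key_board, key_board_top, rack, speaker_key, tin
```

```bash
cat > h.py <<'E'
from rig import *
import cv2, numpy as np
from scipy.spatial.transform import Rotation as R
def cam(n):
    c=get_calibration(n)
    if "origin" in c:
        return c,R.from_quat(c["rotation"]).as_matrix(),np.array(c["origin"])
    o=get_obs();T=np.eye(4);T[:3,:3]=R.from_quat(o["tool_rot"]).as_matrix();T[:3,3]=o["position"]
    T=T@np.array(c["tool_from_camera"]);return c,T[:3,:3],T[:3,3]
def ray(C,p):
    c,r,o=C;return o,r@np.array([(p[0]-c["cx"])/c["fx"],(p[1]-c["cy"])/c["fy"],1])
def at(C,p,z):
    o,d=ray(C,p);return o+d*(z-o[2])/d[2]
def proj(C,P):
    c,r,o=C;v=(np.atleast_2d(P)-o)@r
    return np.c_[c["fx"]*v[:,0]/v[:,2]+c["cx"],c["fy"]*v[:,1]/v[:,2]+c["cy"]]
E
python3 - <<'E'
from h import *
for n in ("scene","side"):
    im=camera(n); cv2.imwrite(f"pics/{n}0.png",im)
    C=cam(n); print(n,C[2].round(3),C[1].round(2).tolist())
    for t,z in dict(rack=0,key_board=.01,key_board_top=.2,holder=0,tin=0,file=0,speaker_key=0,grease_pot=0,barrel=0).items():
        print(t,[(np.round(d["location"]).tolist(),round(d["conf"],2),at(C,d["location"],z)[:2].round(3).tolist()) for d in mark_of(n,t)][:4])
o=get_obs();print(R.from_quat(o["tool_rot"]).as_matrix().round(2),o["time"])
print(get_calibration("wrist"))
E
```

```text
scene [ 1.339 -0.041  0.723] [[0.01, 0.62, -0.78], [1.0, 0.0, 0.02], [0.01, -0.78, -0.62]]
rack [([435.0, 289.0], 0.88, [0.614, 0.226])]
key_board [([165.0, 289.0], 0.78, [0.624, -0.366]), ([198.0, 254.0], 0.68, [0.51, -0.317]), ([140.0, 343.0], 0.63, [0.771, -0.377])]
key_board_top [([143.0, 218.0], 0.94, [0.626, -0.368]), ([188.0, 184.0], 0.78, [0.5, -0.31]), ([114.0, 269.0], 0.67, [0.769, -0.375]), ([229.0, 217.0], 0.62, [0.619, -0.206])]
holder [([241.0, 295.0], 0.75, [0.633, -0.201])]
tin [([264.0, 266.0], 0.96, [0.541, -0.16])]
file [([334.0, 260.0], 0.7, [0.52, 0.006])]
speaker_key [([483.0, 272.0], 0.57, [0.56, 0.349])]
grease_pot [([208.0, 329.0], 0.84, [0.728, -0.255])]
barrel [([257.0, 332.0], 0.92, [0.735, -0.157]), ([209.0, 329.0], 0.48, [0.727, -0.253])]
side [0.077 0.858 0.901] [[-0.85, -0.32, 0.42], [-0.53, 0.5, -0.69], [0.02, -0.81, -0.59]]
rack [([267.0, 333.0], 0.63, [0.616, 0.222]), ([374.0, 255.0], 0.4, [0.537, -0.18]), ([314.0, 238.0], 0.17, [0.724, -0.154])]
key_board [([376.0, 214.0], 0.84, [0.622, -0.358]), ([352.0, 239.0], 0.83, [0.623, -0.203]), ([414.0, 23
[... 397 characters left out ...]
183.0], 0.24, [0.775, -0.507])]
speaker_key [([253.0, 385.0], 0.68, [0.551, 0.356])]
grease_pot [([332.0, 223.0], 0.56, [0.722, -0.252])]
barrel [([315.0, 238.0], 0.77, [0.724, -0.158])]
[[-0.  0.  1.]
 [-1. -0. -0.]
 [ 0. -1.  0.]] 1.1
{'fx': 409.8741608905543, 'fy': 409.8741608905543, 'cx': 320.2286775528842, 'cy': 236.46793702903136, 'tool_from_camera': array([[-7.06534119e-04,  9.55326903e-01,  2.95550350e-01,
        -8.09051165e-02],
       [ 2.08346563e-04, -2.95550277e-01,  9.55327164e-01,
        -1.62278200e-01],
       [ 9.99999729e-01,  7.36548136e-04,  9.77727748e-06,
         2.57291267e-04],
       [ 0.00000000e+00,  0.00000000e+00,  0.00000000e+00,
         1.00000000e+00]])}
```

View pics/scene0.png

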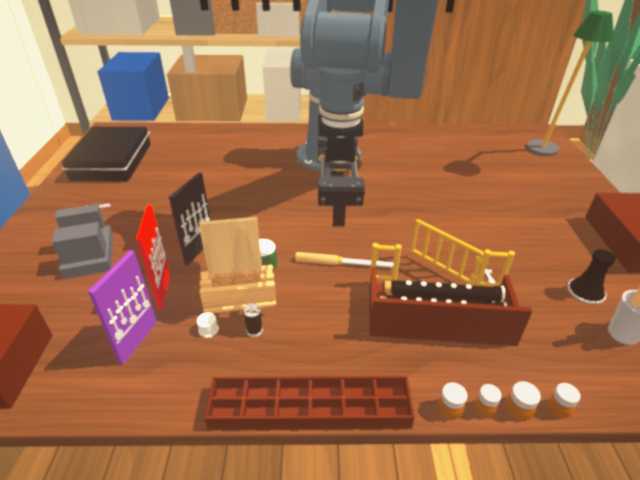

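View pics/side0.png

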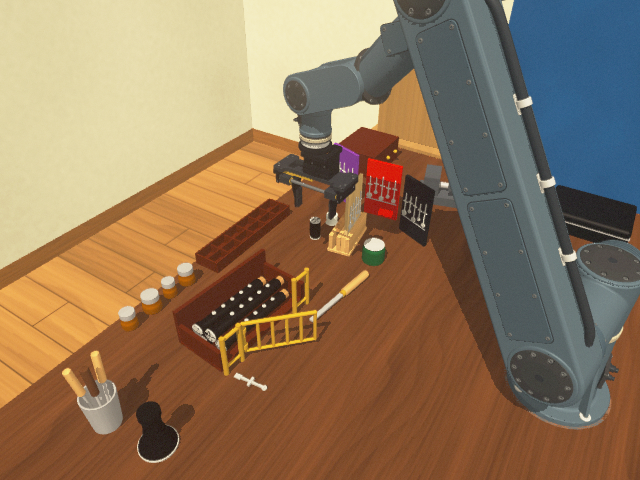

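Scene view: the rack is at (440,300) with its open gate's free end at (415,225). The plywood board is in its holder at (235,250). The black, red and purple boards on the left are decoys. In the side view the plywood board's keys face the robot. I'll zoom in on the rack and holder from both cameras.

```bash
python3 - <<'E'
from h import *
a=cv2.imread("pics/scene0.png");b=cv2.imread("pics/side0.png")
def z(im,x,y,w,h):return cv2.resize(im[y:y+h,x:x+w],(400,300),interpolation=cv2.INTER_CUBIC)
cv2.imwrite("pics/z1.png",np.vstack([np.hstack([z(a,365,215,160,120),z(b,200,260,132,99)]),np.hstack([z(a,180,210,120,90),z(b,310,170,100,75)])]))
E
```

```text
(no output)
```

View pics/z1.png

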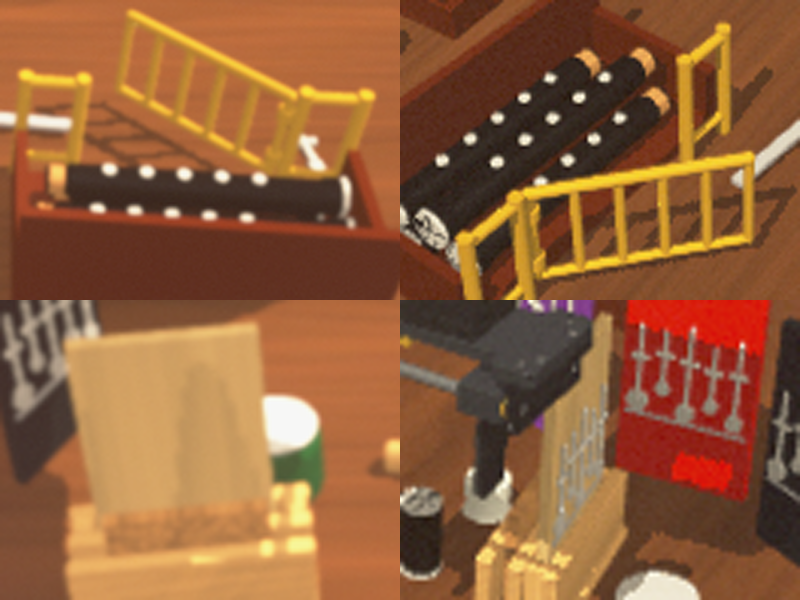

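```bash
python3 - <<'E'
from h import *
S=cam("scene");D=cam("side")
def tri(a,b):
    A=[];B=[]
    for C,p in((S,a),(D,b)):
        o,d=ray(C,p);d/=np.linalg.norm(d);M=np.eye(3)-np.outer(d,d);A.append(M);B.append(M@o)
    return np.linalg.lstsq(np.vstack(A),np.hstack(B),rcond=None)[0].round(4)
for n,a,b,z in(("p-92",(399,247),(294,280.5),.112),("p+92",(487,253),(239.9,326),.112),("o-",(375,246.2),(307.2,269.9),.11),("o+",(512.2,254.2),(221.4,338.5),.11),("free",(417.8,220.6),(316.2,311.1),.11)):
    print(n,at(S,a,z).round(4),at(D,b,z).round(4),tri(a,b))
print(at(S,(200.4,222.9),.2),at(S,(256.8,217.5),.2),at(D,(362.5,173.8),.2))
E
```

```text
p-92 [0.6044 0.1344 0.112 ] [0.5942 0.1357 0.112 ] [0.5974 0.1342 0.1078]
p+92 [0.6234 0.3132 0.112 ] [0.6081 0.3161 0.112 ] [0.6137 0.3147 0.1057]
o- [0.5995 0.0849 0.11  ] [0.5906 0.085  0.11  ] [0.5932 0.0842 0.1066]
o+ [0.6248 0.3655 0.11  ] [0.619  0.3623 0.11  ] [0.6213 0.3641 0.1088]
free [0.5092 0.1905 0.11  ] [0.4974 0.1903 0.11  ] [0.5005 0.1902 0.1059]
[ 0.63967447 -0.256889    0.2       ] [ 0.62201264 -0.15242835  0.2       ] [ 0.63081135 -0.25907851  0.2       ]
```

The rack is at about (0.608, 0.2245) with yaw -5.5°, and the gate is about 0.69 rad open. The board top is at about (0.628, -0.206) with yaw +9.6°. First I'll move in front of the gate with the fingers shut.

Emit:
drive_tool:
  plan:
    - [-40,0,-20,0,0,0,0]
    - [-85,0,-40,0,2,0,0]
    - [-130,0,-60,0,4,0,0]
    - [-175,0,-85,0,5.5,0,0]
    - [-220,0,-105,0,5.5,0,0]
    - [-250,0,-120,0,5.5,0,0]
    - [-250,40,-120,0,5.5,0,0]
    - [-250,90,-120,0,5.5,0,0]
    - [-250,135,-120,0,5.5,0,0]
    - [-250,152,-120,0,5.5,0,0]
  newtons: 20

```text
time: 2.1
position: [0.5021, 0.2495, 0.0666]
tool_rot: [-0.478, 0.524, -0.522, 0.473]
ft_force: [-1.7, -0.5, 0.6]
grip_width: 0.0148
```

Emit:
drive_tool:
  plan:
    - [10,0,10,0,0,0,0]
    - [18,0,20,0,0,0,0]
    - [26,0,30,0,0,0,0]
    - [34,0,40,0,0,0,0]
    - [42,0,50,0,0,0,0]
    - [48,0,60,0,0,0,0]
    - [54,0,68,0,0,0,0]
    - [58,0,75,0,0,0,0]
    - [60,0,80,0,0,0,0]
    - [60,0,83,0,0,0,0]

```text
time: 3.1
position: [0.5822, 0.182, 0.0704]
tool_rot: [-0.475, 0.523, -0.523, 0.475]
ft_force: [-0.8, -0.3, 0.6]
grip_width: 0.0007
```

```bash
python3 - <<'E'
from h import *
o=get_obs();print(o["position"],o["ft_force"],o["grip_width"])
a=camera("scene");b=camera("side");
def z(im,x,y,w,h):return cv2.resize(im[y:y+h,x:x+w],(400,300),interpolation=cv2.INTER_CUBIC)
cv2.imwrite("pics/z2.png",np.hstack([z(a,365,215,160,120),z(b,200,260,132,99)]))
E
```

```text
[0.58220359 0.1820102  0.07044341] [-0.77798935 -0.30619092  0.56748128] 0.0007301823469204488
```

View pics/z2.png

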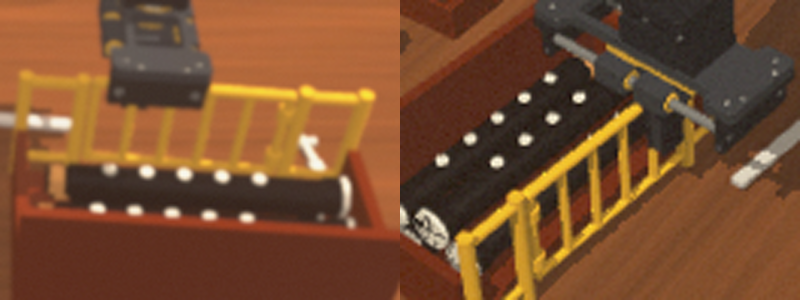

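The gate is nearly in line with the fence, but I haven't felt the stop yet. I'll push on gently until the force rises.

Emit:
drive_tool:
  plan:
    - [2,0,2,0,0,0,0]
    - [4,0,3,0,0,0,0]
    - [6,0,4,0,0,0,0]
    - [6,0,5,0,0,0,0]
    - [6,0,6,0,0,0,0]

```text
time: 3.7
position: [0.5853, 0.1757, 0.0705]
tool_rot: [-0.477, 0.524, -0.522, 0.474]
ft_force: [-5.4, -0.3, 4.7]
grip_width: 0.0005
```

Emit:
drive_tool:
  plan:
    - [0,0,2,0,0,0,0]
    - [0,0,4,0,0,0,0]
    - [0,0,4,0,0,0,0]
    - [0,0,4,0,0,0,0]

```text
time: 4.1
position: [0.5851, 0.1757, 0.0704]
tool_rot: [-0.479, 0.526, -0.52, 0.472]
ft_force: [-11.2, 1.2, 10.1]
grip_width: 0.0004
```

The gate is against its stop, with force rising and no further motion. Next I'll back off, rise, and go above the board.

Emit:
drive_tool:
  plan:
    - [0,0,-30,0,0,0,0]
    - [0,-20,-45,0,0,0,10]
    - [0,-65,-45,0,0,0,30]
    - [0,-110,-40,0,0,0,50]
    - [0,-155,-30,0,0,0,50]
    - [30,-195,-20,0,0,0,50]
    - [75,-200,0,0,0,0,50]
    - [120,-200,10,0,0,0,50]
    - [165,-200,20,0,-4,0,50]
    - [210,-200,30,0,-8,0,50]

```text
time: 5.1
position: [0.6017, -0.0384, 0.2711]
tool_rot: [-0.511, 0.487, -0.489, 0.512]
ft_force: [-0.2, 0.5, -0.1]
grip_width: 0.0495
```

```bash
python3 - <<'E'
from h import *
o=get_obs();print(o["time"],o["position"],R.from_quat(o["tool_rot"]).as_matrix().round(3).tolist())
S=cam("scene");D=cam("side")
a=camera("scene");b=camera("side")
for n,C in(("scene",S),("side",D)):
    for t,z in dict(rack=0,key_board=.01,key_board_top=.2,holder=0).items():
        print(n,t,[(np.round(d["location"]).tolist(),round(d["conf"],2),at(C,d["location"],z)[:2].round(3).tolist()) for d in mark_of(n,t)][:4])
def z(im,x,y,w,h):return cv2.resize(im[y:y+h,x:x+w],(400,300),interpolation=cv2.INTER_CUBIC)
cv2.imwrite("pics/z3.png",np.vstack([np.hstack([z(a,365,215,160,120),z(b,200,260,132,99)]),np.hstack([z(a,180,210,120,90),z(b,310,170,100,75)])]))
E
```

```text
5.1 [ 0.60168929 -0.03844764  0.27105013] [[0.047, 0.002, 0.999], [-0.999, -0.001, 0.047], [0.001, -1.0, 0.002]]
scene rack [([436.0, 288.0], 0.8, [0.613, 0.228]), ([262.0, 267.0], 0.6, [0.543, -0.165])]
scene key_board [([198.0, 251.0], 0.7, [0.499, -0.32]), ([164.0, 290.0], 0.56, [0.626, -0.366])]
scene key_board_top [([190.0, 184.0], 0.83, [0.501, -0.306]), ([228.0, 220.0], 0.79, [0.629, -0.207]), ([144.0, 218.0], 0.75, [0.623, -0.367]), ([114.0, 269.0], 0.74, [0.769, -0.375])]
scene holder [([245.0, 294.0], 0.61, [0.629, -0.194]), ([435.0, 288.0], 0.4, [0.611, 0.227]), ([482.0, 270.0], 0.33, [0.554, 0.348])]
side rack [([269.0, 335.0], 0.91, [0.607, 0.226])]
side key_board [([354.0, 233.0], 0.98, [0.632, -0.231]), ([377.0, 213.0], 0.89, [0.622, -0.363]), ([410.0, 236.0], 0.85, [0.485, -0.312]), ([341.0, 200.0], 0.58, [0.757, -0.371])]
side key_board_top [([344.0, 147.0], 0.94, [0.755, -0.373]), ([384.0, 162.0], 0.76, [0.612, -0.359]), ([423.0, 184.0], 0.71, [0.466, -0.299]), ([355.0, 181.0], 0.62, [0.628, -0.212])]
side holder [([348.0, 240.0], 0.72, [0.634, -0.201])]
```

View pics/z3.png

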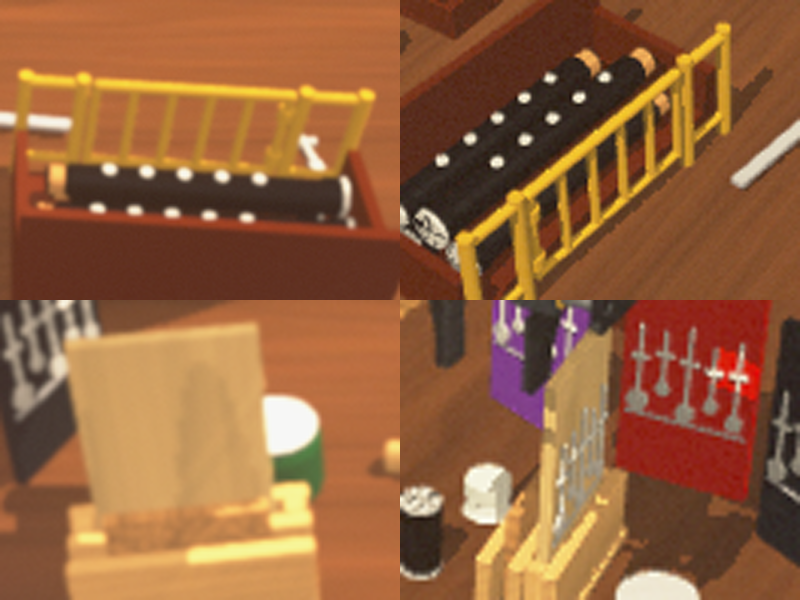

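The gate is shut in both views and the board hasn't moved. I'll go above the board and check it with the wrist camera.

Emit:
drive_tool:
  plan:
    - [45,0,5,0,-2,0,60]
    - [90,0,10,0,-4,0,60]
    - [135,0,15,0,-6,0,60]
    - [165,0,19,0,-6.9,0,60]
    - [170,0,19,0,-6.9,0,60]
    - [170,0,19,0,-6.9,0,60]

```text
time: 6.2
position: [0.6273, -0.2055, 0.2702]
tool_rot: [-0.539, 0.458, -0.457, 0.539]
ft_force: [0.1, 0.0, -0.1]
grip_width: 0.0599
```

```bash
python3 - <<'E'
from h import *
C=cam("wrist");im=camera("wrist");o=get_obs();print(o["time"],o["position"])
for t,z in dict(key_board_top=.2,holder=0).items():
    print(t,[(np.round(d["location"]).tolist(),round(d["conf"],2),at(C,d["location"],z)[:2].round(3).tolist()) for d in mark_of("wrist",t)][:4])
cv2.imwrite("pics/w4.png",im)
E
```

```text
6.25 [ 0.62711603 -0.20425454  0.27025712]
key_board_top [([322.0, 256.0], 0.57, [0.629, -0.208])]
holder [([321.0, 193.0], 0.82, [0.629, -0.209])]
```

View pics/w4.png

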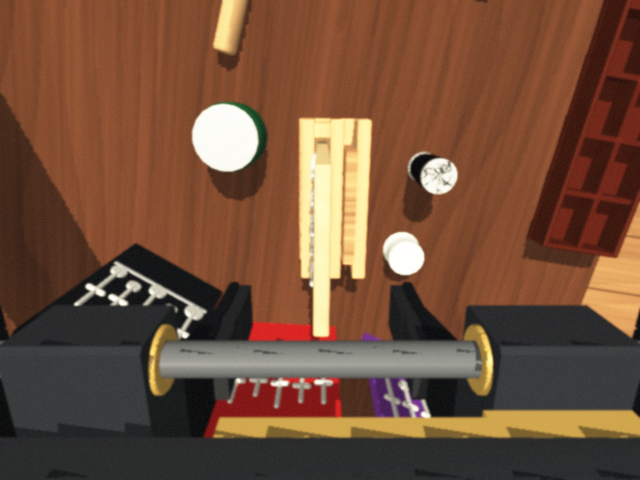

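The wrist view shows the board's top edge running straight along column 321, rows 160–335. It's centred between the fingers and parallel to them. Descending and gripping.

Emit:
drive_tool:
  plan:
    - [3,40,1,0,0,0,60]
    - [3,75,1,0,0,0,60]
    - [3,100,1,0,0,0,60]
    - [3,105,1,0,0,0,60]
    - [3,105,1,0,0,0,0]
    - [3,105,1,0,0,0,0]
    - [3,105,1,0,0,0,0]
    - [3,105,1,0,0,0,0]
    - [3,105,1,0,0,0,0]
    - [3,105,1,0,0,0,0]
  newtons: 30

```text
time: 7.35
position: [0.629, -0.2085, 0.1661]
tool_rot: [-0.539, 0.457, -0.458, 0.539]
ft_force: [-0.1, 0.8, -0.0]
grip_width: 0.0203
```

Emit:
drive_tool:
  plan:
    - [0,0,0,0,0,0,0]
    - [0,0,0,0,0,0,0]
    - [0,0,0,0,0,0,0]

```text
time: 7.65
position: [0.6289, -0.2084, 0.1657]
tool_rot: [0.539, -0.457, 0.457, -0.539]
ft_force: [-0.1, -0.3, 1.7]
grip_width: 0.0099
```

Gripped, with the opening at 9.9 mm. Lifting out.

Emit:
drive_tool:
  plan:
    - [0,-10,0,0,0,0,0]
    - [0,-35,0,0,0,0,0]
    - [0,-65,0,0,0,0,0]
    - [0,-95,0,0,0,0,0]
    - [0,-125,0,0,0,0,0]
    - [0,-150,0,0,0,0,0]
    - [0,-150,0,0,0,0,0]
    - [0,-150,0,0,0,0,0]

```text
time: 8.45
position: [0.6285, -0.2081, 0.3154]
tool_rot: [0.539, -0.457, 0.457, -0.539]
ft_force: [-0.2, 0.7, -1.6]
grip_width: 0.0099
```

Emit:
drive_tool:
  plan:
    - [-25,0,0,0,0,0,0]
    - [-65,0,0,0,1,0,0]
    - [-110,0,3,0,3,0,0]
    - [-155,0,6,0,5,0,0]
    - [-200,0,9,0,7,0,0]
    - [-245,0,12,0,9,0,0]
    - [-290,0,15,0,11,0,0]
    - [-335,0,18,0,13,0,0]
    - [-380,0,20,0,15,0,0]
    - [-415,0,22,0,15.1,0,0]

```text
time: 9.45
position: [0.5806, 0.2071, 0.3128]
tool_rot: [-0.476, 0.525, -0.523, 0.473]
ft_force: [0.7, 0.2, -0.9]
grip_width: 0.01
```

Emit:
drive_tool:
  plan:
    - [-8,0,0,-3,0,0,0]
    - [-16,0,0,-8,0,0,0]
    - [-22,0,0,-12,0,0,0]
    - [-22,10,0,-15,0,0,0]
    - [-22,40,4,-15,0,0,0]
    - [-22,75,8,-15,0,0,0]
    - [-22,105,12,-15,0,0,0]
    - [-22,125,13,-15,0,0,0]
    - [-22,135,13,-15,0,0,0]
    - [-22,135,13,-15,0,0,0]

```text
time: 10.45
position: [0.5959, 0.225, 0.1774]
tool_rot: [-0.534, 0.589, -0.45, 0.406]
ft_force: [0.1, -0.4, -0.8]
grip_width: 0.0098
```

```bash
python3 - <<'E'
from h import *
o=get_obs();r=R.from_quat(o["tool_rot"]);print(o["time"],o["position"],r.as_matrix().round(3).tolist(),o["ft_force"])
a=camera("scene");b=camera("side")
def z(im,x,y,w,h):return cv2.resize(im[y:y+h,x:x+w],(400,400),interpolation=cv2.INTER_CUBIC)
cv2.imwrite("pics/z5.png",np.hstack([z(a,365,170,160,160),z(b,200,220,160,160)]))
E
```

```text
10.45 [0.59588631 0.22495746 0.17742125] [[-0.099, -0.264, 0.959], [-0.995, 0.025, -0.096], [0.002, -0.964, -0.265]] [ 0.12455936 -0.39252185 -0.84201815]
```

View pics/z5.png

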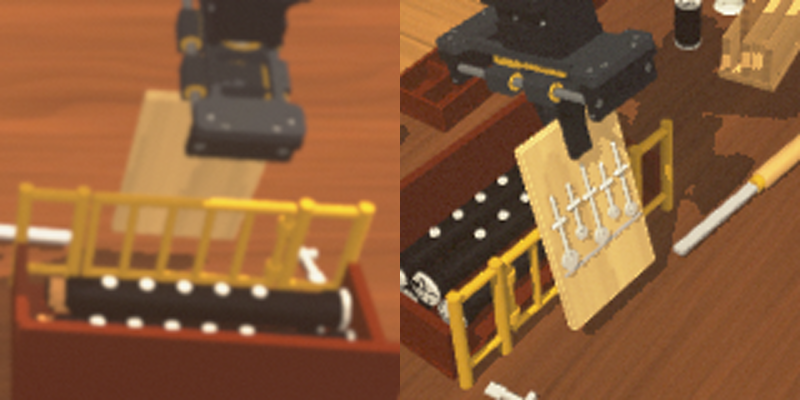

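The board hangs straight, centred on the gate, keys outward, with its foot about 25 mm above the bench. Lowering until it touches.

Emit:
drive_tool:
  plan:
    - [0,8,4,0,0,0,0]
    - [0,15,8,0,0,0,0]
    - [0,20,11,0,0,0,0]
    - [0,21.5,12,0,0,0,0]
    - [0,21.5,12,0,0,0,0]

```text
time: 11.05
position: [0.6038, 0.2246, 0.1562]
tool_rot: [-0.533, 0.588, -0.451, 0.408]
ft_force: [-0.5, 0.5, -1.2]
grip_width: 0.01
```

Emit:
drive_tool:
  plan:
    - [0,2,0.5,0,0,0,0]
    - [0,3.5,1,0,0,0,0]
    - [0,5,1.5,0,0,0,0]
    - [0,5,1.5,0,0,0,0]

```text
time: 11.45
position: [0.6041, 0.2247, 0.1516]
tool_rot: [-0.532, 0.588, -0.451, 0.409]
ft_force: [-0.1, 0.3, -0.5]
grip_width: 0.0097
```

Emit:
drive_tool:
  plan:
    - [0,1,0.3,0,0,0,0]
    - [0,2,0.6,0,0,0,0]
    - [0,3,0.8,0,0,0,0]
    - [0,3,0.8,0,0,0,0]

```text
time: 11.85
position: [0.605, 0.2247, 0.1513]
tool_rot: [-0.532, 0.588, -0.452, 0.409]
ft_force: [1.0, -0.6, 10.2]
grip_width: 0.01
```

The foot is on the bench (10 N). I'll ease off and move in until the board touches the rail.

Emit:
drive_tool:
  plan:
    - [0,-1.9,0,0,0,0,0]
    - [0,-2.3,1,0,0,0,0]
    - [0,-2.6,2,0,0,0,0]
    - [0,-2.9,3,0,0,0,0]
    - [0,-3.1,4,0,0,0,0]
    - [0,-3.1,4,0,0,0,0]

```text
time: 12.45
position: [0.6074, 0.2244, 0.1507]
tool_rot: [-0.533, 0.589, -0.45, 0.407]
ft_force: [-2.1, 0.1, 5.4]
grip_width: 0.0101
```

Emit:
drive_tool:
  plan:
    - [0,-0.7,0.7,0,0,0,0]
    - [0,-1,1.5,0,0,0,0]
    - [0,-1,1.5,0,0,0,0]

```text
time: 12.75
position: [0.6092, 0.2242, 0.1505]
tool_rot: [-0.533, 0.589, -0.45, 0.408]
ft_force: [-3.3, -0.2, 3.1]
grip_width: 0.0099
```

Horizontal force is rising and the position matches the predicted contact. Releasing.

Emit:
drive_tool:
  plan:
    - [0,-1,1.5,0,0,0,12]
    - [0,-1,1.5,0,0,0,15]
    - [0,-1,1.5,0,0,0,20]
    - [0,-1,1.5,0,0,0,28]
    - [0,-1,1.5,0,0,0,34]
    - [0,-1,1.5,0,0,0,34]
    - [0,-1,1.5,0,0,0,34]

```text
time: 13.45
position: [0.6122, 0.2239, 0.1515]
tool_rot: [-0.532, 0.588, -0.451, 0.409]
ft_force: [-0.6, 0.5, -0.6]
grip_width: 0.0332
```

```bash
python3 - <<'E'
from h import *
o=get_obs();print(o["time"],o["position"],o["ft_force"],o["grip_width"])
a=camera("scene");b=camera("side")
def z(im,x,y,w,h):return cv2.resize(im[y:y+h,x:x+w],(400,400),interpolation=cv2.INTER_CUBIC)
cv2.imwrite("pics/z6.png",np.hstack([z(a,365,170,160,160),z(b,200,220,160,160)]))
E
```

```text
13.45 [0.61218413 0.22388415 0.15149245] [-0.643532    0.50024316 -0.63416926] 0.03322932190297331
```

View pics/z6.png

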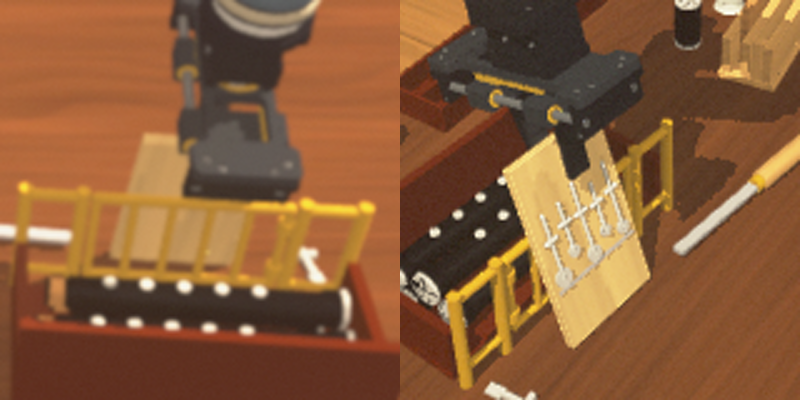

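The board leans on the gate with the fingers open. I'll withdraw along the board's slope, then move clear.

Emit:
drive_tool:
  plan:
    - [0,-8,0,0,0,0,36]
    - [0,-20,0,0,0,0,36]
    - [0,-40,0,0,0,0,36]
    - [0,-65,0,0,0,0,36]
    - [0,-100,0,0,0,0,36]
    - [0,-140,0,0,0,0,36]
    - [0,-140,-40,0,0,0,36]
    - [0,-140,-80,0,0,0,36]
    - [40,-140,-100,0,0,0,36]
    - [80,-140,-100,0,0,0,36]

```text
time: 14.55
position: [0.5419, 0.1512, 0.3155]
tool_rot: [-0.533, 0.587, -0.451, 0.41]
ft_force: [1.0, 0.0, 0.0]
grip_width: 0.0362
```

```bash
python3 - <<'E'
from h import *
o=get_obs();print(o["time"],o["position"],o["ft_force"])
S=cam("scene");D=cam("side")
a=camera("scene");
mk={}
for n,C in(("scene",S),("side",D)):
    camera(n)
    for t,z in dict(rack=0,key_board=.001,key_board_top=.185,tin=0,file=0,speaker_key=0,grease_pot=0,barrel=0).items():
        print(n,t,[(np.round(d["location"]).tolist(),round(d["conf"],2),at(C,d["location"],z)[:2].round(3).tolist()) for d in mark_of(n,t)][:5])
b=camera("side")
def z(im,x,y,w,h):return cv2.resize(im[y:y+h,x:x+w],(400,400),interpolation=cv2.INTER_CUBIC)
cv2.imwrite("pics/z7.png",np.hstack([z(a,365,170,160,160),z(b,200,220,160,160)]))
E
```

```text
14.55 [0.54185126 0.15115142 0.31553738] [1.04989826 0.04762511 0.01419519]
scene rack [([435.0, 286.0], 0.55, [0.606, 0.228])]
scene key_board [([428.0, 273.0], 0.98, [0.565, 0.22]), ([202.0, 250.0], 0.89, [0.485, -0.312]), ([140.0, 342.0], 0.69, [0.76, -0.381]), ([162.0, 288.0], 0.56, [0.614, -0.376])]
scene key_board_top [([189.0, 185.0], 0.96, [0.481, -0.315]), ([110.0, 270.0], 0.81, [0.755, -0.39]), ([450.0, 225.0], 0.56, [0.624, 0.223]), ([141.0, 220.0], 0.56, [0.611, -0.38])]
scene tin [([265.0, 266.0], 0.64, [0.54, -0.157])]
scene file [([339.0, 264.0], 0.57, [0.531, 0.016])]
scene speaker_key [([483.0, 272.0], 0.59, [0.559, 0.349])]
scene grease_pot [([210.0, 330.0], 0.69, [0.73, -0.25])]
scene barrel [([256.0, 330.0], 0.78, [0.73, -0.159]), ([429.0, 271.0], 0.43, [0.557, 0.223])]
side rack [([269.0, 334.0], 0.98, [0.609, 0.221])]
side key_board [([285.0, 341.0], 0.73, [0.563, 0.22]), ([378.0, 212.0], 0.67, [0.628, -0.382])]
side key_board_top [([263.0, 276.0], 0.79, [0.611, 0.226]), ([422.0, 185.0], 0.77, [0.473, -0.318]), ([344.0, 148.0], 0.67, [0.771, -0.397]), ([388.0, 162.0], 0.61, [0.612, -0.388])]
side tin [([372.0, 258.0], 0.77, [0.535, -0.165])]
side file [([347.0, 295.0], 0.89, [0.521, 0.005])]
side speaker_key [([348.0, 242.0], 0.7, [0.63, -0.193]), ([253.0, 382.0], 0.49, [0.556, 0.35])]
side grease_pot [([332.0, 224.0], 0.69, [0.719, -0.247]), ([347.0, 295.0], 0.2, [0.521, 0.004])]
side barrel [([314.0, 237.0], 0.73, [0.729, -0.159])]
```

View pics/z7.png

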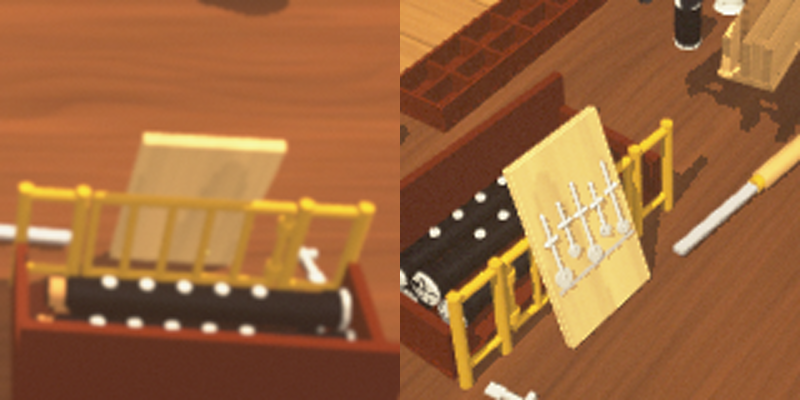

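The board stands at about 16°, centred, keys outward, gate shut, and the other things haven't moved. Handing in.

```bash
python3 -c "
from rig import *
print(hand_in())"
```

```text
the job is handed in; nothing more can be done
None
```

I swung the gate shut, leaned the plywood key board against the middle of it with the keys facing out, let go and handed the job in. No verdict came back. By the robot's clock it took about 15 s of the 61 s allowed.

- **Gate:** I pushed it until the force rose to 11 N with no further movement. It looked in line with the fence in both camera views, before and after I placed the board.
- **Key board:** After the release it stood still between two views, one with the open gripper around it and one with the gripper withdrawn.
    - **Foot:** measured at about 43 mm in front of the gate and 9 mm or less off the middle.
    - **Slope:** about 16°, where 7 to 35° is allowed.
    - **Squareness:** I set the board down about parallel to the gate and both views agree, but I did not measure its final angle.
- **Other things:** The tin, speaker key, grease pot and barrel measured within about 6 mm of where they started.
- **Disagreements:** The scene camera put the file about 15 mm from its start and the side camera about 3 mm. I take the larger figure as detection noise, because the file looks untouched in the pictures. The two cameras also differ by about 13 mm on the board's top edge, front to back. The slope is inside the allowed range with either figure.

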